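# Swing the control unit home on its jig and pin it

### The arm

A 6-joint arm with a two-finger parallel gripper is mounted at the origin on the work surface. World frame = base frame: x ahead of the robot, y to its left, z up, the work surface at z = 0. Lengths are in m, angles in degrees, forces in N, time in s.
With the tool pointing down it reaches from about 0.275 to 0.875 m from the base axis. Payload 12.5 kg.
Tool frame: the origin (TCP) lies at the very end of the fingers, on their centre line; the grasp point (between the pads) lies 19 mm behind it; z points along the fingers, y is the direction in which the jaws open and shut (so a half turn about z gives the same grasp; the last joint's range is limited). The gripper opens to 85 mm and grips with 20 to 120 N. Pads are 22 mm wide; open, the fingers measure 114 mm over their backs; the gripper's body (76 mm by 85 mm) begins 54 mm behind the grasp point. The pads swing forward as they close: fully open they stand 13 mm farther back than shut.
Start: joints at [66.371, 20.094, 94.641, -0, 65.266, -4.847], TCP at [0.177, 0.521, 0.231] pointing down, gripper open.
Joint ranges: [-157.81, 157.81], [-45, 120.19], [0.68, 151.7], [-89.99, 269.99], [4.06, 180], [-164.3, 164.3]. Speed limits (degrees/s): [127.2, 127.2, 159.86, 180, 180, 180].

### API

Orientations are given as [roll, pitch, yaw] about the fixed x, y, z axes, in that order (R = Rz(yaw) Ry(pitch) Rx(roll)).
In Python, from rig import bot, fingers, kinematics, get_image, camera_info, order, telemetry gives the robot as it stands. Calls block until the motion is done:
- bot.move_to(position, orientation): joint-space move of the TCP to a pose.
- bot.movel(position, orientation=None, v=0.15, f_stop=None): straight line of the TCP; orientation=None keeps the orientation; v is the mean speed in m/s. With f_stop (N) it stops when the force on the tool has changed by that much, and returns True; else False.
- bot.goto_joints(angles): joint-space move.
- fingers.move_gripper(opening, squeeze=None): finger opening in m; squeeze is the grip in N (None keeps the last); returns when the fingers have stopped.
- bot.dwell(seconds).
- kinematics.inverse_kinematics(position, orientation): joint angles nearest the present ones, or None.
- get_image(name): name is "scene" or "side" or "wrist"; returns the picture (384x512x3 uint8, red, green, blue); there is no depth.
- camera_info(name): a dict with "K" (3x3 intrinsics, pixels), "rvec" (rotation vector, rad) and "tvec" (3), from world to camera coordinates, as OpenCV has them. Camera axes: x right, y down, z forward; pixel columns grow to the right and rows downward; lengths in m; the calibration is good to about 2 mm. A picture is of the moment at which its call begins: read the wrist's pose just before it. camera_info takes no time and is no camera call; for the wrist camera it gives the pose at the moment of the call.
A pose or a line that the arm cannot do raises bot.IKError and nothing moves.
- order.hand_in(): hands the job in, once; it reports no verdict.
Readings, each from a call of its own:
- telemetry.get_t(): time.
- telemetry.get_qpos(): joint angles.
- telemetry.get_qvel(): joint speeds.
- telemetry.get_joint_efforts(): joint torques, N m.
- telemetry.get_eef_pos(): TCP position.
- telemetry.get_orientation(): TCP orientation.
- telemetry.get_force(): force on the tool from outside, world axes, zero at the start.
- telemetry.get_wrist_torque(): the same for the moment, N m.
- telemetry.get_opening(): finger opening in m.
Only numpy, scipy, OpenCV 4.12 (cv2) and the standard library are available. Lean on these libraries where they do the work, as an engineer would, in place of code of your own. Each camera call takes 0.05 s, during which the arm holds its last target. There are 200 camera calls.

### The job

The grey control unit sits askew on the pivot pin of the assembly jig. Without lifting it off the pivot, push its free end round until it lies square against the steel stop, and press it there for a moment, firmly but without straining the stop. Then take the long locating pin out of the wooden block and put it through the unit's foot into the jig, fully home and without force, leaving the short mushroom-headed pin and everything else where it is.

Things in the scene. Friction and masses are not known exactly. Their poses are not given: they have to be found in the camera images.
- jig: fixed aluminium jig plate, 260 x 200 x 18 mm (its x, y, z). Origin: centre of its underside, on the table; z up. It stands turned up to 20 degrees either way. A pivot pin and a stop block stand on its top face (z = 18 mm) and a locating hole goes down through it
- jig_pivot (a point): foot of the fixed steel pivot pin on the jig's top face (jig x -70, y -50, z 18 mm). The pin is 12 mm in diameter and rises 16 mm
- jig_hole (a point): centre of the mouth of the locating hole in the jig's top face (jig x 85, y -40, z 18 mm), 11 mm in diameter with a 1.5 mm chamfer, 18 mm deep. The unit's foot covers it; when the unit is home the foot's own hole lies over it
- stop: fixed steel stop block, 30 x 18 x 16 mm (jig x, y, z) on the jig's top face; origin: centre of its underside (jig x 50, y -79, z 18 mm). The unit's foot comes to rest against its +y face (9 mm from the origin). A press of about 8 N on it is right: under 4 N the unit is not bedded, over 15 N the stop's setting is spoilt. It is about the push at unit_corner less the sliding force
- unit: loose control unit, 0.55 to 1.1 kg: a 5 mm steel foot plate (x -20 to 180, y -20 to 90 mm) carrying a wide grey housing (x 30 to 130, y -12 to 90, z 5 to 40 mm; toggles to z 58) too wide to grip. Origin: axis of its pivot hole (13.5 mm) at the foot's underside; x along its length, z up. It starts turned 23 to 46 degrees anticlockwise (from above) from home; home has its axes parallel to the jig's
- unit_corner (a point): place to push, on the housing's +y side near its far corner (unit x 112, y 90, z 22 mm). A push here towards the unit's -y swings it clockwise about the pivot until the foot's -y edge meets the stop. Sliding takes a slow steady push of about 2 to 7 N, which differs each time
- unit_hole (a point): centre of the 13 mm locating hole in the unit's foot, at the foot's top face (unit x 155, y 10, z 5 mm). It lies over the jig's locating hole when the unit is home
- pin_block: fixed wooden block, 45 x 100 x 24 mm, two 11.5 mm holes 22 mm deep at y -25 and +25 mm, each holding a steel pin; turned up to 23 degrees. Origin: centre of its underside on the table
- pin: long locating pin, steel, 60 g, upright: shank 10 mm diameter, 20 mm long, end tapered (below the origin); flange 20 mm diameter, z 0 to 6 mm; grip stem 14 mm diameter, z 6 to 46 mm. Origin: on its axis under the flange. Starts in either hole of the block, flange on its top. Home, its flange rests on the unit's foot, origin 5 mm above the jig's top. Enters by light pressure; never over 40 N
- short_pin: the other pin in the block, not to be used: short shank, mushroom head 26 mm wide, 30 mm tall above the block. Origin at the underside of its flange
- spacer: bystander: small aluminium spacer ring, 16 mm wide, 16 mm tall, on the jig's corner behind the pivot (jig x -116, y -86 mm)
- battery: bystander: grey battery pack 112 x 34 x 28 mm lying on the table
- screwdriver: bystander: black-handled screwdriver, 200 mm, lying on the table
- spool: bystander: black empty spool, 60 mm wide, 40 mm tall
- tin: bystander: aluminium tin, 56 mm wide, 60 mm tall
- spanner: bystander: steel spanner, 180 mm, lying on the table
- bracket: bystander: aluminium block, 60 x 40 x 20 mm, lying on the table
Not all that is in view belongs to the job. What is shaped like the unit but red is not meant.

How it is judged:
By the outcome, as a careful person would: the job done as asked, in the order asked, and still so for the second after the job is handed in, with the robot touching nothing.
It also fails if it takes over 70 s, if anything falls off the work surface, if the arm or the gripper's body presses on something with over 40 N, if the wrist force passes 120 N, or if a joint passes its speed limit or range.

## Working session

There is one attempt and no reset: what is moved stays moved. The work goes in short steps, each a Python script; the robot and the scene stay as the last script left them, time stands still between calls to the robot, and variables do not carry over. Pictures are saved under pics/ and viewed, about 8 in all and at most 12, crops included, and the job is handed in when it is done.

```bash
mkdir -p pics
python3 - <<'E'
from rig import *
import cv2,numpy as np
for n in("scene","side"):
    im=get_image(n)[:,:,::-1]; cv2.imwrite(f"pics/{n}0.png",cv2.resize(im,(800,600),interpolation=cv2.INTER_CUBIC))
    c=camera_info(n);print(n,c)
print(telemetry.get_t(),telemetry.get_orientation())
E
```

```text
scene {'K': array([[426.66567991,   0.        , 252.37765325],
       [  0.        , 426.66567991, 185.54311808],
       [  0.        ,   0.        ,   1.        ]]), 'rvec': array([ 1.27709618,  2.04301645, -1.04679917]), 'tvec': array([ 0.25219985, -0.21580802,  1.66527672])}
side {'K': array([[431.84760976,   0.        , 250.39074049],
       [  0.        , 431.84760976, 193.69387902],
       [  0.        ,   0.        ,   1.        ]]), 'rvec': array([ 2.17873578, -0.63513024,  0.33138917]), 'tvec': array([-0.46577636,  0.19308478,  0.96890238])}
0.1 [-1.79946249e+02 -4.76626436e-03  1.61219871e+02]
```

View pics/scene0.png

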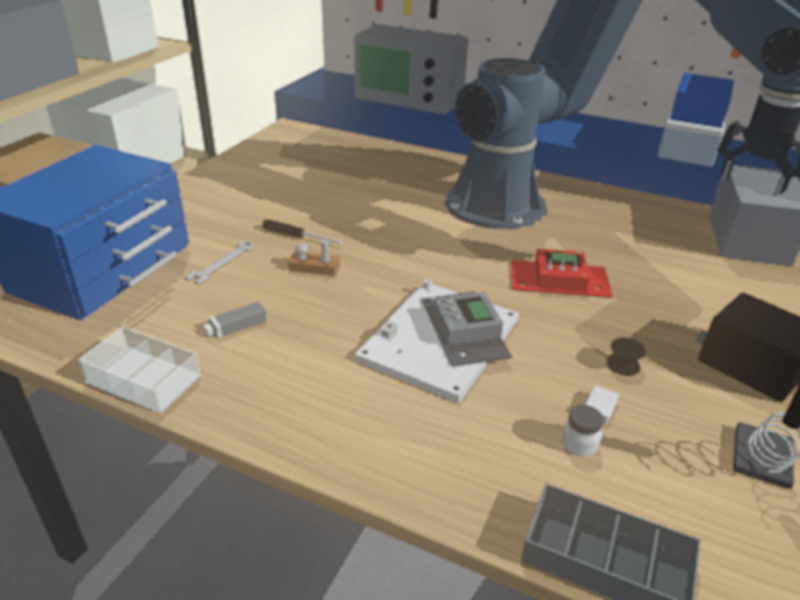

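View pics/side0.png

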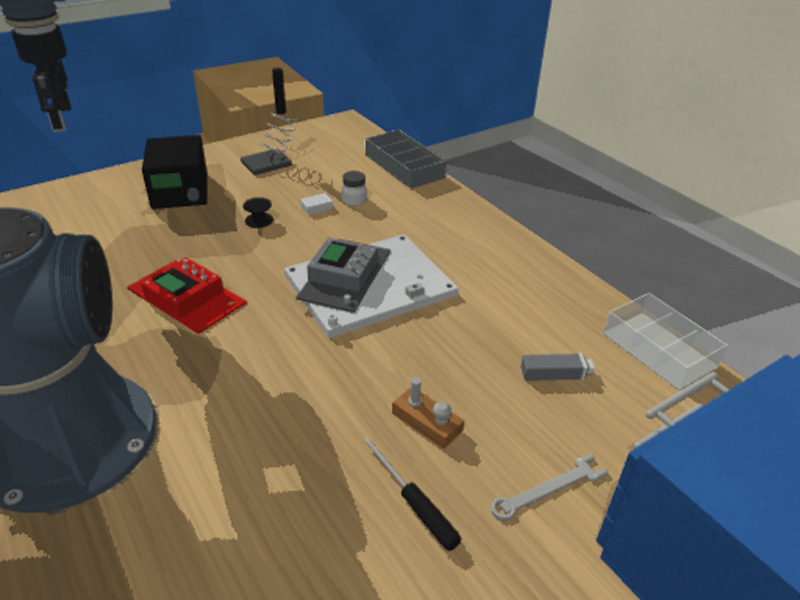

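Scene picture: jig with the grey unit at (465,325), stop (390,328), spacer (427,285). The red look-alike is at (560,272), not meant. The pin block is at (315,262): the stem-like pin at (325,250) and the mushroom-headed one at (302,250). In the side picture these are at (416,390) and (441,410).

```bash
cat > h.py <<'E'
from rig import *
import cv2,numpy as np
def unproj(c,uv,z):
    R=cv2.Rodrigues(np.array(c["rvec"]))[0];t=np.array(c["tvec"]).ravel()
    d=R.T@np.linalg.inv(c["K"])@np.array([uv[0],uv[1],1.]);o=-R.T@t
    return o+d*(z-o[2])/d[2]
def proj(c,P):
    return cv2.projectPoints(np.array(P,float).reshape(-1,3),np.array(c["rvec"],float),np.array(c["tvec"],float),c["K"],None)[0].reshape(-1,2)
E
python3 - <<'E'
from h import *
s=.64
c=camera_info("scene");d=camera_info("side")
for n,uv,z in[("c--",(424,283),.018),("c-+",(518,316),.018),("c++",(459,396),.018),("c+-",(358,353),.018),("longtop",(326,241),.070),("shorttop",(302,246),.054)]:
    print("scene",n,unproj(c,np.array(uv)*s,z)[:2].round(4))
for n,uv,z in[("c--",(332,329),.018),("c-+",(286,266),.018),("c++",(403,236),.018),("c+-",(459,288),.018),("longtop",(416,380),.070),("shorttop",(442,402),.05)]:
    print("side",n,unproj(d,np.array(uv)*s,z)[:2].round(4))
E
```

```text
scene c-- [ 0.4292 -0.0102]
scene c-+ [0.4496 0.1913]
scene c++ [0.7004 0.168 ]
scene c+- [ 0.6795 -0.0273]
scene longtop [ 0.4517 -0.2214]
scene shorttop [ 0.4688 -0.2692]
side c-- [ 0.4287 -0.0117]
side c-+ [0.4432 0.1922]
side c++ [0.6899 0.1629]
side c+- [ 0.6811 -0.0338]
side longtop [ 0.4495 -0.2264]
side shorttop [ 0.4681 -0.2667]
```

Run:
```python
from h import *
import json
bot.move_to([0.55,0.06,0.40],[180,0,180])
c=camera_info("wrist");im=get_image("wrist")
print(proj(c,[[.43,-.01,.018],[.446,.192,.018],[.695,.166,.018],[.68,-.03,.018]]).round(0).tolist(), unproj(c,(256,192),.018))
cv2.imwrite("pics/w1.png",cv2.resize(im[:,:,::-1],(800,600),interpolation=cv2.INTER_CUBIC))
json.dump({k:np.array(v).tolist() for k,v in c.items()},open("w1.json","w"))
bot.move_to([0.44,-0.22,0.28],[180,0,180])
c=camera_info("wrist");im=get_image("wrist")
print(proj(c,[[.451,-.223,.07],[.468,-.268,.054]]).round(0).tolist())
cv2.imwrite("pics/w2.png",cv2.resize(im[:,:,::-1],(800,600),interpolation=cv2.INTER_CUBIC))
json.dump({k:np.array(v).tolist() for k,v in c.items()},open("w2.json","w"))
print(telemetry.get_t(),telemetry.get_qpos())
```

```text
[[211.0, 76.0], [328.0, 86.0], [305.0, 219.0], [206.0, 212.0]] [0.63858396 0.06839052 0.018     ]
[[249.0, 173.0], [216.0, 183.0]]
3.6417 [-3.18852876e+01  1.11284853e+01  9.93708741e+01  1.25374321e-02
  6.94446743e+01 -1.21954391e+02]
```

View pics/w1.png

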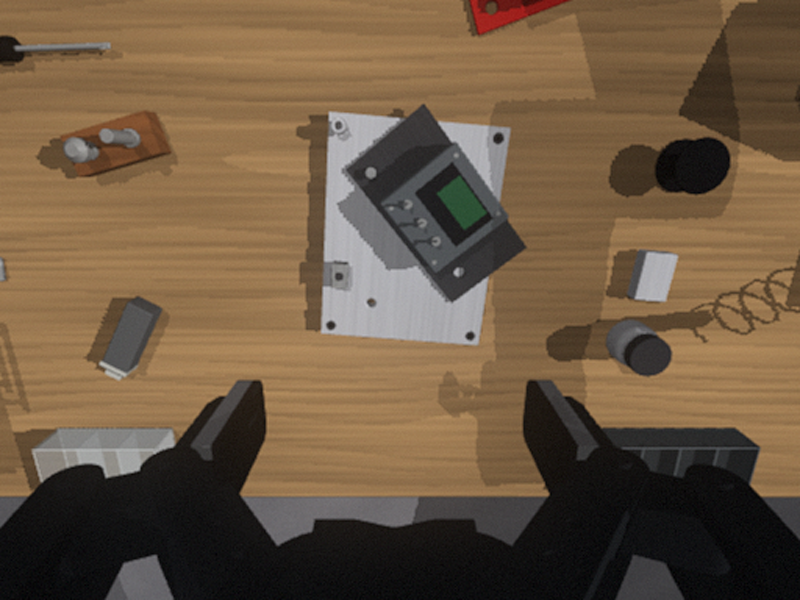

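View pics/w2.png

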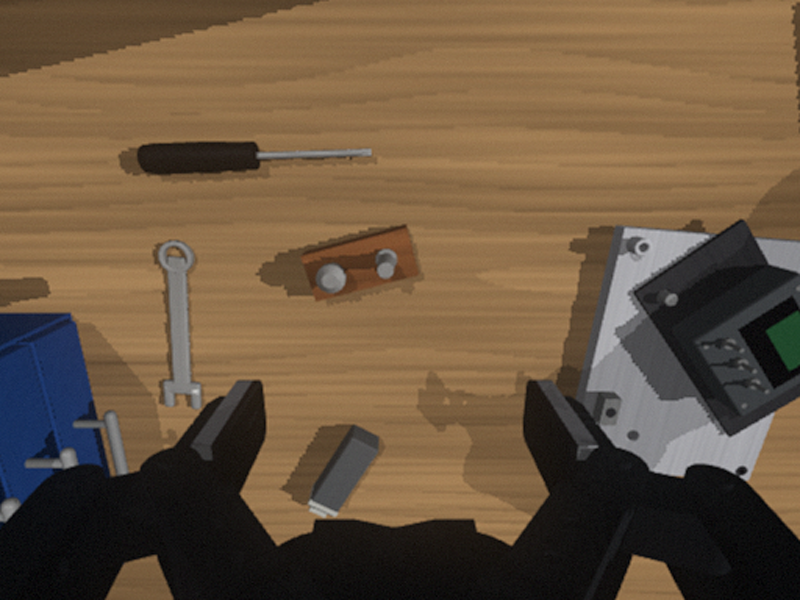

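w1: jig corners (330,112),(510,127),(479,346),(321,333); pivot top (370,172), jig hole (371,302), unit hole (459,271), foot corners (344,170),(422,104),(526,244),(452,301). w2: the block holds the mushroom pin at (331,278) and the slim tall stem at (386,262), which is the long pin. I'll fit the poses and check them with overlays on enlarged crops.

```bash
cat >> h.py <<'E'
import json
from scipy.optimize import least_squares
def load(n):
    return {k:np.array(v) for k,v in json.load(open(n+".json")).items()}
def T(p,P):  # p=(x,y,yawdeg), z offset in P
    a=np.radians(p[2]);P=np.atleast_2d(P).astype(float)/1000
    return np.c_[p[0]+np.cos(a)*P[:,0]-np.sin(a)*P[:,1],p[1]+np.sin(a)*P[:,0]+np.cos(a)*P[:,1],P[:,2]]
def fit(c,P,uv,p0):
    r=least_squares(lambda p:(proj(c,T(p,P))-uv).ravel(),p0,loss="soft_l1",x_scale=[.01,.01,5])
    return r.x,(proj(c,T(r.x,P))-uv)
E
python3 - <<'E'
from h import *
c=load("w1");s=.64
J=[[-130,-100,18],[-130,100,18],[130,100,18],[130,-100,18],[85,-40,18],[-70,-50,34]]
uv=(np.array([[330,112],[510,127],[479,346],[321,333],[371,302],[370,172]])+.5)*s-.5
j,r=fit(c,J,uv,[.563,.079,-5]);print("jig",j.round(4),r.round(1).tolist())
pv=T(j,[-70,-50,18])[0]
U=np.array([[-20,-20,23],[-20,90,23],[180,90,23],[180,-20,23],[155,10,23]])
uv=(np.array([[344,170],[422,104],[526,244],[452,301],[459,271]])+.5)*s-.5
u,r=fit(c,U,uv,[pv[0],pv[1],30]);print("unit",u.round(4),pv.round(4),r.round(1).tolist())
c2=load("w2")
for n,uv2,z in[("long",(387,257),.070),("short",(331,274),.054)]: print(n,unproj(c2,(np.array(uv2)+.5)*s-.5,z).round(4))
B=[[-22.5,-50,24],[22.5,-50,24],[22.5,50,24],[-22.5,50,24]]
uv=(np.array([[303,256],[318,300],[418,271],[406,226]])+.5)*s-.5
b,r=fit(c2,B,uv,[.46,-.245,-17]);print("block",b.round(4),r.round(1).tolist(),T(b,[[0,25,24],[0,-25,24]]).round(4).tolist())
im=cv2.imread("pics/w2.png");k=4;x0,y0=275,200
cr=cv2.resize(im[y0:y0+130,x0:x0+170],None,fx=k,fy=k,interpolation=cv2.INTER_CUBIC)
for y in(25,-25):
  for z in(24,30,70):
    q=T(b,[0,y,z])[0];p=((proj(c2,q)[0]+.5)/s-.5-[x0,y0])*k
    cv2.drawMarker(cr,tuple(int(v) for v in p),(0,255,0),0,12,1)
cv2.imwrite("pics/w2c.png",cr)
json.dump(dict(j=list(j),u=list(u),b=list(b)),open("est.json","w"))
E
```

```text
jig [ 0.5602  0.0789 -4.6353] [[-0.5, -0.3], [0.3, 0.2], [-0.5, -0.9], [0.3, -0.2], [0.1, 0.4], [0.3, 0.4]]
unit [4.86600e-01 3.30000e-02 3.93723e+01] [0.4864 0.0348 0.018 ] [[0.2, 0.1], [-0.5, -0.9], [0.2, 0.6], [-0.0, 0.3], [0.2, -0.0]]
long [ 0.4394 -0.2253  0.07  ]
short [ 0.4576 -0.2736  0.054 ]
block [ 0.4555 -0.2501 16.3441] [[-1.1, -0.2], [-0.3, 0.5], [1.1, 0.5], [0.3, -0.8]] [[0.4484, -0.2261, 0.024], [0.4625, -0.2741, 0.024]]
```

View pics/w2c.png

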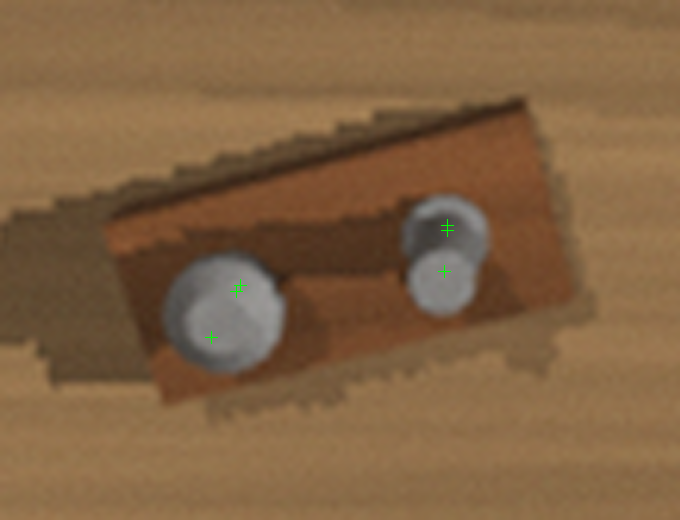

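The long pin is the right-hand one: crop flange (446,238), stem top (442,282). The marks sit about 11 px high, so I'll use those pixels for its position. Next I swing the unit with the closed fingers, following the arc.

```bash
cat >> h.py <<'E'
E_=json.load(open("est.json")) if __import__("os").path.exists("est.json") else None
PV=np.array([.4865,.0342])
def pose(th,gap,z=.036,ux=112):
    a=np.radians(th);d=(90+11+gap)/1000
    x=np.array([np.cos(a),np.sin(a)]);y=np.array([-x[1],x[0]])
    p=PV+x*ux/1000+y*d
    return [p[0],p[1],z],[180,0,th+90]
def fn(th):
    f=telemetry.get_force();a=np.radians(th)
    return float(-f[0]*np.sin(a)+f[1]*np.cos(a)),float(f[0]*np.cos(a)+f[1]*np.sin(a)),float(f[2])
E
python3 - <<'E'
from h import *
c2=load("w2");s=.64
for uv,z in[((442,282),.070),((446,238),.030)]:
    w=np.array(uv)/4+[275,200];print("pin",unproj(c2,(w+.5)*s-.5,z).round(4))
fingers.move_gripper(0.0)
th=E_["u"][2]
p,o=pose(th,25,.15);bot.move_to(p,o)
p,o=pose(th,25);bot.movel(p,o,v=.12)
print("free",np.round(fn(th),2))
p,o=pose(th,-6);hit=bot.movel(p,o,v=.03,f_stop=1.5)
e=np.array(telemetry.get_eef_pos());a=np.radians(th)
g=(-(e[0]-PV[0])*np.sin(a)+(e[1]-PV[1])*np.cos(a))*1000-101
print(hit,"gap at contact",round(g,2),np.round(fn(th),2),telemetry.get_t())
if hit:
    json.dump(g,open("gap.json","w"))
    for t in np.arange(th-4,-1.5,-4):
        p,o=pose(t,g);r=bot.movel(p,o,v=.03,f_stop=14)
        print(round(t,1),r,np.round(fn(t),2))
        if r: break
print(telemetry.get_t())
E
```

```text
pin [ 0.4506 -0.2266  0.07  ]
pin [ 0.4501 -0.2264  0.03  ]
free [ 0.05 -0.04  0.08]
True gap at contact -1.43 [-0.69 -0.53 -0.24] 7.9583
35.4 False [ 0.27 -1.21  0.5 ]
31.4 False [-0.36  0.65 -0.11]
27.4 False [ 1.07 -0.88 -0.48]
23.4 False [1.03 0.42 0.78]
19.4 False [1.57 0.55 0.01]
15.4 False [0.93 0.74 0.81]
11.4 False [0.31 0.97 0.98]
7.4 False [ 0.45  0.32 -0.49]
3.4 False [ 0.2   0.87 -0.25]
-0.6 False [0.86 0.4  0.14]
12.975
```

Run:
```python
from h import *
c=camera_info("wrist");a=get_image("wrist")[:,:,::-1];b=get_image("scene")[150:270,210:350,::-1]
a=cv2.resize(a,(448,336));b=cv2.resize(b,(392,336),interpolation=cv2.INTER_CUBIC)
cv2.imwrite("pics/p3.png",np.hstack([a,b])[:, :800])
fs=[]
for i in range(10): bot.dwell(.02);fs.append(fn(-.6))
print(np.mean(fs,0),np.std(fs,0))
```

```text
[ 0.06538366  0.108356   -0.05937511] [0.3464554  0.44345081 0.75279507]
```

View pics/p3.png

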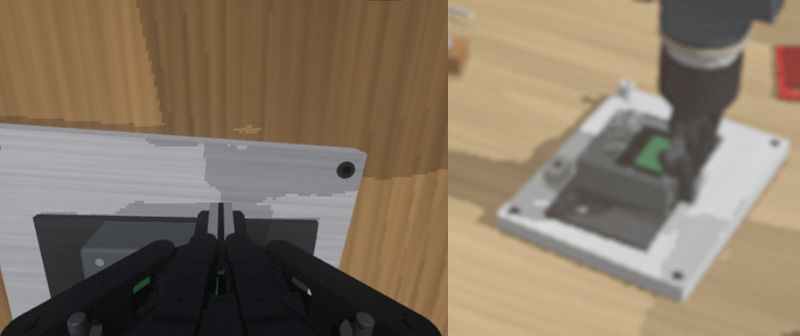

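The unit swings with the fingers and is about 4° short of home. At rest the force decays to 0, so I'll bracket the sliding force with short slow moves and then press.

Run:
```python
from h import *
g=json.load(open("gap.json"));hm=E_["j"][2]
def now():
    e=np.array(telemetry.get_eef_pos())[:2]-PV
    return np.degrees(np.arctan2(e[1],e[0])-np.arctan2((101+g)/1000,.112))
def avg(t,n=8):
    fs=[]
    for i in range(n): bot.dwell(.02);fs.append(fn(t))
    return np.mean(fs,0).round(2)
k=2.5;t=now();print("start",round(t,2),"home",round(hm,2))
while t>hm+1.0 and k<9:
    tt=max(t-1.0,hm+.9);p,o=pose(tt,g);r=bot.movel(p,o,v=.008,f_stop=k)
    n=now();print(k,r,round(n,2),np.round(fn(n),2),avg(n))
    if r and n>tt+.15: k+=1
    t=n
print("k",k,telemetry.get_t())
json.dump(k,open("k.json","w"))
```

```text
start -0.64 home -4.64
2.5 True -0.8 [0.59 0.17 0.12] [0.83 0.63 0.21]
3.5 False -1.82 [ 0.87  0.45 -0.23] [ 1.38 -0.22 -1.34]
3.5 False -2.86 [ 2.23 -0.29 -2.13] [ 1.3  -0.64 -0.7 ]
3.5 False -3.78 [ 2.32 -0.49 -0.01] [ 1.75 -0.46 -0.68]
k 3.5 15.45
```

```bash
cat >> h.py <<'E'
def now(g):
    e=np.array(telemetry.get_eef_pos())[:2]-PV
    return np.degrees(np.arctan2(e[1],e[0])-np.arctan2((101+g)/1000,.112))
def avg(t,n=8):
    fs=[]
    for i in range(n): bot.dwell(.02);fs.append(fn(t))
    return np.mean(fs,0).round(2)
E
python3 - <<'E'
from h import *
g=json.load(open("gap.json"));hm=E_["j"][2]
p,o=pose(hm-3,g);r=bot.movel(p,o,v=.005,f_stop=5)
n=now(g);f=avg(n);print(r,round(n,2),f,telemetry.get_t())
t=n;i=0
while r and f[0]<9.3 and i<14:
    t-=.08;i+=1;p,o=pose(t,g);bot.movel(p,o,v=.005,f_stop=7);f=avg(n,6);print(round(t,2),round(now(g),2),f)
bot.dwell(.4);print(avg(n),telemetry.get_t())
E
```

```text
True -3.89 [0.87 0.36 0.04] 16.1833
-3.97 -3.9 [ 2.92 -0.99 -2.19]
-4.05 -3.94 [ 4.89 -2.07 -2.46]
-4.13 -3.97 [ 5.56 -2.93 -1.95]
-4.21 -3.99 [ 6.58 -3.05 -1.68]
-4.29 -4.01 [ 7.24 -3.69 -1.74]
-4.37 -4.01 [ 8.59 -4.21 -1.18]
-4.45 -4.03 [ 9.5  -4.68 -1.18]
[ 9.42 -4.71 -0.53] 19.25
```

Pressed at about 9.4 N less 2–3 N of sliding, so roughly 7–10 N on the stop, and held. I'll back off and check from above.

Run:
```python
from h import *
g=json.load(open("gap.json"))
p,o=pose(-4.6,g+25);bot.movel(p,o,v=.06)
p[2]=.16;bot.movel(p,o,v=.2)
bot.move_to([0.52,0.02,0.28],[180,0,180])
c=camera_info("wrist");im=get_image("wrist")
json.dump({k:np.array(v).tolist() for k,v in c.items()},open("w4.json","w"))
cv2.imwrite("pics/w4.png",cv2.resize(im[:,:,::-1],(1600,1200),interpolation=cv2.INTER_CUBIC)[100:700,500:1300])
print(proj(c,T(E_["j"],[[85,-40,23],[-70,-50,34]])),telemetry.get_t())
```

```text
[[259.92666456 236.52505557]
 [262.82737762 135.61931556]] 22.2583
```

View pics/w4.png

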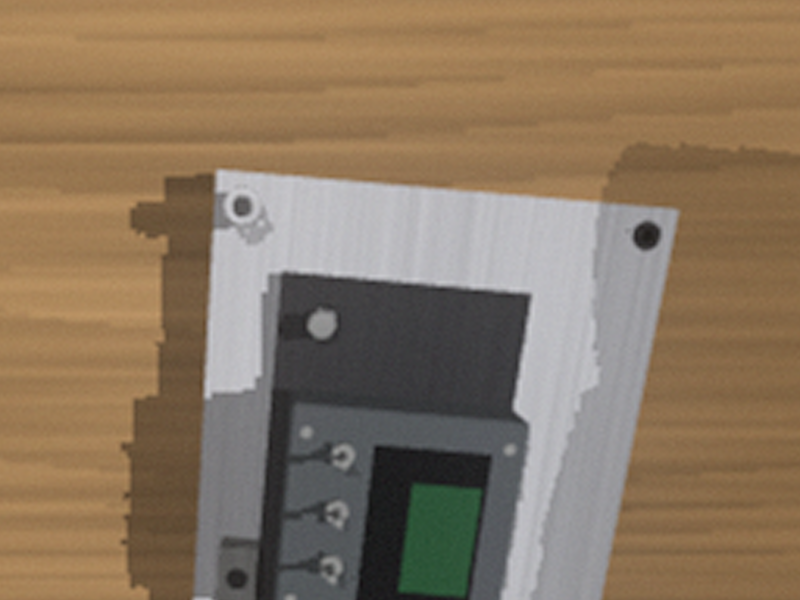

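The unit lies parallel to the jig with its foot against the stop (crop (245,570)). Next, one composite close view of the hole and of the long pin.

Run:
```python
from h import *
h=T(E_["j"],[85,-40,23])[0];print("hole est",h.round(4))
pin=np.array([.4503,-.2265,.070])
out=[]
for n,q,pos in[("w5",h,[h[0]-.05,h[1],.22]),("w6",pin,[pin[0]-.05,pin[1],.24])]:
    bot.move_to(pos,[180,0,180]);c=camera_info("wrist");im=get_image("wrist")
    json.dump({k:np.array(v).tolist() for k,v in c.items()},open(n+".json","w"));cv2.imwrite(n+"_raw.png",im[:,:,::-1])
    u=proj(c,q)[0].round().astype(int);x0,y0=np.clip(u-[40,45],0,None);print(n,u,x0,y0)
    out.append(cv2.resize(im[y0:y0+100,x0:x0+80,::-1],(400,500),interpolation=cv2.INTER_CUBIC))
cv2.imwrite("pics/w56.png",np.hstack(out));print(telemetry.get_t())
```

```text
hole est [0.6417 0.0322 0.023 ]
w5 [252 207] 212 162
w6 [252 213] 212 168
24.05
```

View pics/w56.png

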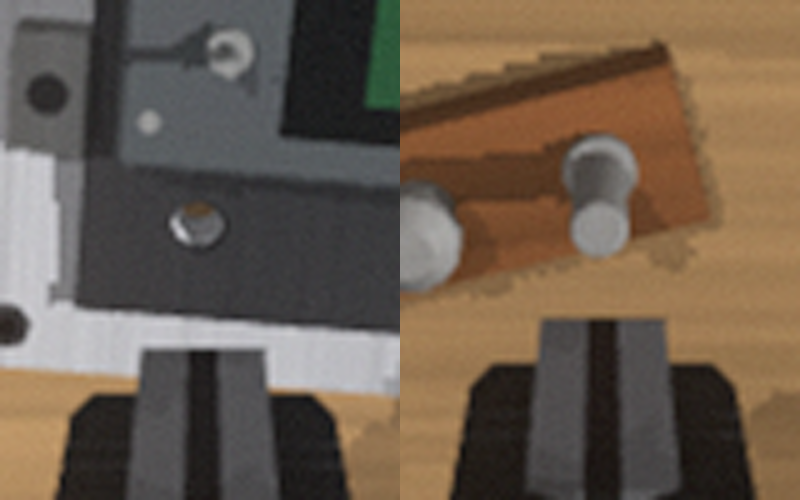

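Hole at crop (198,226), pin stem top at (600,230), flange (600,170). Both were measured in the same camera attitude, so any camera bias mostly cancels. Grasping now.

Run:
```python
from h import *
c5,c6=load("w5"),load("w6")
f=lambda c,x,y,x0,y0,z:unproj(c,(np.array([x,y])+.5)/5-.5+[x0,y0],z)
H=f(c5,198,226,212,162,.023);P1=f(c6,200,230,212,168,.070);P2=f(c6,200,170,212,168,.030)
print(H.round(4),P1.round(4),P2.round(4))
P=(P1+P2)/2
o=[180,0,106]
fingers.move_gripper(.045,60)
bot.move_to([P[0],P[1],.13],o)
print(bot.movel([P[0],P[1],.037],v=.08,f_stop=6),telemetry.get_eef_pos())
fingers.move_gripper(0,60);bot.dwell(.1)
print("open",telemetry.get_opening(),np.round(telemetry.get_force(),2))
print(bot.movel([P[0],P[1],.067],v=.05,f_stop=15),np.round(telemetry.get_force(),2))
bot.movel([P[0],P[1],.16],v=.15)
print("open",telemetry.get_opening(),np.round(telemetry.get_force(),2),telemetry.get_t())
json.dump(dict(H=list(H),P=list(P)),open("hp.json","w"))
```

```text
[0.6416 0.0313 0.023 ] [ 0.4505 -0.2267  0.07  ] [ 0.4495 -0.2268  0.03  ]
False [ 0.45022622 -0.22687169  0.03742844]
open 0.012232327313649054 [-1.16  1.26  5.7 ]
False [ 0.46  0.67 -0.9 ]
open 0.012631743157163712 [-0.32  0.27 -1.68] 29.0917
```

Run:
```python
from h import *
H=json.load(open("hp.json"))["H"];o=[180,0,175.4]
bot.move_to([H[0],H[1],.16],o);bot.movel([H[0],H[1],.066],v=.1)
c=camera_info("wrist");a=get_image("wrist");d=camera_info("side");b=get_image("side")
L=np.array([[H[0],H[1],z] for z in(.023,.033)])
ua=proj(c,L)[0].astype(int);ub=proj(d,L)[0].astype(int);print(ua,ub)
def cr(im,u,w,h):
    x,y=np.clip(u[0]-w//2,0,512-w),np.clip(u[1]-h//2,0,384-h);return im[y:y+h,x:x+w,::-1]
A=cv2.resize(cr(a,ua,120,150),(400,500),interpolation=cv2.INTER_CUBIC);B=cv2.resize(cr(b,ub,64,80),(400,500),interpolation=cv2.INTER_CUBIC)
cv2.imwrite("pics/p7.png",np.hstack([A,B]));print(telemetry.get_opening(),telemetry.get_eef_pos(),telemetry.get_t())
```

```text
[251 214] [269 175]
0.012365713643597866 [0.64199358 0.03135262 0.06674712] 31.5083
```

View pics/p7.png

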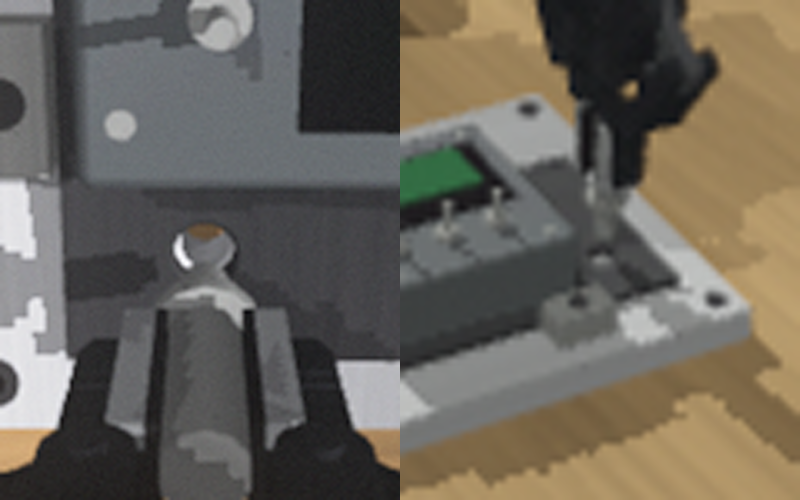

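The pin is held upright with its axis at column ~206; the hole is at column ~204 in the left crop, so they line up. Inserting gently.

Run:
```python
from h import *
H=json.load(open("hp.json"))["H"]
r=bot.movel([H[0],H[1],.0355],v=.015,f_stop=8)
bot.dwell(.1)
print(r,telemetry.get_eef_pos(),np.round(telemetry.get_force(),2),telemetry.get_opening(),telemetry.get_t())
```

```text
True [0.64155152 0.03137667 0.03637035] [-1.7  -0.57  5.26] 0.012278935876108196 33.475
```

It stopped at TCP z = 0.0364, which is the expected fully seated height (grasp offset 0.0134 + 0.023). Releasing and checking.

Run:
```python
from h import *
H=json.load(open("hp.json"))["H"]
fingers.move_gripper(.035);bot.dwell(.2)
print(bot.movel([H[0],H[1],.12],v=.08,f_stop=6))
bot.move_to([H[0]-.08,H[1],.26],[180,0,180])
a=get_image("wrist");b=get_image("side");c=camera_info("wrist");d=camera_info("side")
ua=proj(c,H)[0].astype(int);ub=proj(d,H)[0].astype(int)
def cr(im,u,w,h):
    x,y=np.clip(u[0]-w//2,0,512-w),np.clip(u[1]-h//2,0,384-h);return im[y:y+h,x:x+w,::-1]
A=cv2.resize(cr(a,ua,160,200),(400,500),interpolation=cv2.INTER_CUBIC);B=cv2.resize(cr(b,ub+[0,20],128,160),(400,500),interpolation=cv2.INTER_CUBIC)
q=proj(c,[[H[0],H[1],z] for z in(.023,.069)])
print((q-[np.clip(ua[0]-80,0,352),np.clip(ua[1]-100,0,184)])*2.5,telemetry.get_t())
cv2.imwrite("pics/p8.png",np.hstack([A,B]))
```

```text
False
[[200.24260277 250.62120157]
 [200.27878501 284.85355557]] 36.025
```

View pics/p8.png

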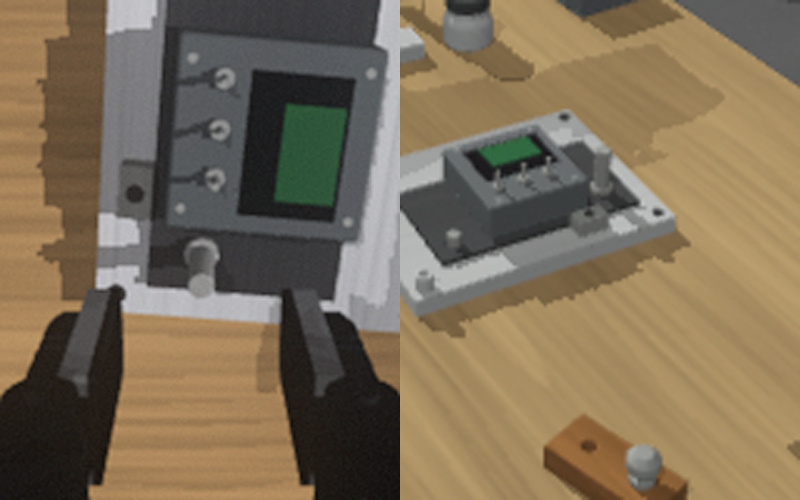

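The pin stands upright in the foot, with its flange at (201,250) and stem top at (201,285), both as predicted for fully home. The unit is against the stop at (135,190), the mushroom pin is still in the block and the robot is clear. Handing in.

```bash
python3 -c "
from rig import *
order.hand_in();print(telemetry.get_t())"
```

```text
the job is handed in; nothing more can be done
the job is handed in; nothing more can be done
```

The job is done and was handed in at about 36 s of the 70 s allowed; the hand-in gave no verdict.

- **Swinging and pressing:** I pushed the grey unit round on its pivot with closed fingers until it met the stop, then pressed and held it there. The push read about 9.4 N. With 2–3 N of sliding force taken off, I estimate 7–10 N on the stop. The sliding force is only roughly bracketed, because the force readings were noisy and fell to near zero at rest.
- **Where it stopped:** by my fingertip estimate the unit stopped about 0.6° short of the calculated home angle. That is within calibration error, and the overhead picture showed it parallel to the jig and against the stop.
- **Locating pin:** I took the long pin from the block and lowered it through the foot into the jig. It met about 8 N, which was the limit I set, at a tool height of 36.4 mm; that is the expected fully seated height.
- **Last pictures:** the pin stood upright and seated, the unit was against the stop, the mushroom-headed pin was still in the block, and the robot was clear. I did not check the other bystanders individually at the end.

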